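# Load the last chromatography plate and lift the carrier level

### The job

Take the glass plate with the blue clip out of the grey stand and stand it on edge in the empty slot of the white plate carrier, lowering it gently all the way to the bottom and letting go of it there while the carrier stands on the bench. Then lift the loaded carrier by its red handle about 10 cm straight up off the bench, with both plates still seated, and keep holding it there, level and still, so that a tray can be slid underneath: finish while holding it, do not put it down. Leave the yellow-clip plate in the stand and do not disturb the other things on the bench.

Things in the scene. Friction and masses are not known exactly. Their poses are not given: they have to be found in the camera images.
- carrier: loose white plate carrier: base 165 (x) x 120 (y) x 8 mm thick, two aluminium slots parallel to its y axis, at x = -65 mm (empty at the start) and x = +65 mm (holds the black-clip plate), and between them a red handle bar above two steel posts. Origin: centre of the underside; x across the slots, z up. About 0.4 kg empty, varies.
- carrier_handle (a point): centre of the carrier's red handle bar, 145 mm above the carrier's underside (carrier x = y = 0). The bar is 12 mm thick (carrier x), 100 mm long (carrier y), 16 mm tall; posts 8 mm square hold it at y = +-46 mm.
- empty_slot (a point): centre of the floor of the empty slot, 8 mm above the carrier's underside, axes as the carrier's. Slot 9 mm wide (x), 106 mm long (y), made by guides 45 mm tall at both ends, open in the middle, with flared mouths whose tops are 55 mm above the slot floor. A seated plate has its origin here; either face may look either way.
- plate_blue: glass plate 100 wide x 95 tall x 5 thick (mm), white-coated on one face, with a blue plastic clip (12 thick x 60 wide x 22 tall, from 90 to 112 above the plate's lower edge) centred on its top edge. Origin: centre of the lower edge; x across the thickness, y along the width, z up. 110 g. The plate to load; starts upright in one of the stand's two slots.
- plate_blue_clip (a point): centre of the blue clip, 101 mm above the plate's lower edge: grip it here across its 12 mm thickness.
- plate_yellow: glass plate 100 wide x 95 tall x 5 thick (mm), white-coated on one face, with a yellow plastic clip (12 thick x 60 wide x 22 tall, from 90 to 112 above the plate's lower edge) centred on its top edge. Origin: centre of the lower edge; x across the thickness, y along the width, z up. 110 g. Stays in the other slot of the stand.
- plate_black: glass plate 100 wide x 95 tall x 5 thick (mm), white-coated on one face, with a black plastic clip (12 thick x 60 wide x 22 tall, from 90 to 112 above the plate's lower edge) centred on its top edge. Origin: centre of the lower edge; x across the thickness, y along the width, z up. 110 g. Already seated in the carrier's slot at x = +65 mm.
- stand: grey stand fixed to the bench, 120 x 120 mm, 12 mm base, with two upright plate slots like the carrier's (9 mm wide, guides 45 mm tall, mouths 55 mm above the slot floor) at x = -40 and +40 mm, parallel to its y axis. Origin: centre of the underside.
- amber_jar: amber glass jar, diameter 60, height 95 mm; bystander. Origin: centre of the underside.
- beaker: open glass beaker, diameter 70, height 90 mm; bystander. Origin: centre of the underside.
- wash_bottle: white plastic bottle with red cap, diameter 66, height 140 mm; bystander. Origin: centre of the underside.
- vial_box: blue box with vials, 100 x 130 x 50 mm; bystander. Origin: centre of the underside.
- notebook: green notebook lying flat, 150 x 210 x 15 mm; bystander. Origin: centre of the underside.
Mind the look-alikes: they are no part of the job. What is shaped like the carrier but turquoise is not meant. What is shaped like the plate_yellow but pink is not meant.

How it is judged:
On the way, in this order (a step that is already met when the one before it is completed fails the run):
1. the blue-clip plate stands fully down in the carrier's empty slot, let go of, with the carrier standing on the bench (x of plate_blue in the frame of carrier between -0.071 and -0.059 m and y of plate_blue in the frame of carrier between -0.007 and 0.007 m and z of plate_blue in the frame of carrier between 0.004 and 0.013 m and angle between the z axis of plate_blue and the z axis of carrier, either way round below 0.14 rad and contact force between the fingers and plate_blue below 0.1 N and height (world z) of carrier below 0.006 m and angle between carrier's own z axis and vertical below 0.05 rad), for 0.2 s.
2. the loaded carrier is held by the fingers clear of the bench (x of plate_blue in the frame of carrier between -0.071 and -0.059 m and y of plate_blue in the frame of carrier between -0.007 and 0.007 m and z of plate_blue in the frame of carrier between 0.004 and 0.013 m and angle between the z axis of each of plate_blue, plate_black and the z axis of carrier, either way round below 0.14 rad and x of plate_black in the frame of carrier between 0.059 and 0.071 m and y of plate_black in the frame of carrier between -0.007 and 0.007 m and z of plate_black in the frame of carrier between 0.004 and 0.013 m and height (world z) of carrier above 0.06 m and contact force between the fingers and carrier above 1 N), for 0.2 s.
At the end, for the whole second after the job is handed in: Fingers alone hold the carrier, underside 60 to 150 mm above the bench, under 180 mm from its start, tilt under 0.1 rad, slower than 30 mm/s and 0.15 rad/s; both plates seated (6 mm across, 7 mm along, 5 mm in height, upright to 0.14 rad), not touched; yellow plate still in the stand (all of step 2 and height (world z) of carrier below 0.15 m and distance of carrier from where it was at the start of the episode below 0.18 m and angle between carrier's own z axis and vertical below 0.1 rad and linear speed of carrier below 0.03 m/s and angular speed of carrier below 0.15 rad/s and contact force between the fingers and plate_blue below 0.1 N and contact force between the fingers and plate_black below 0.1 N and contact force between carrier and amber_jar below 0.1 N and contact force between carrier and beaker below 0.1 N and contact force between carrier and wash_bottle below 0.1 N and contact force between carrier and vial_box below 0.1 N and contact force between carrier and notebook below 0.1 N and contact force between carrier and stand below 0.1 N and contact force between carrier and plate_yellow below 0.1 N and z of plate_yellow in the frame of stand below 0.018 m and horizontal distance between plate_yellow and stand below 0.05 m); the arm keeps its last pose, push and grip.
It fails at once if the blue-clip plate is dropped (falls faster than 0.7 m/s with no finger on it) (linear speed of plate_blue above 0.7 m/s and contact force between the fingers and plate_blue below 0.1 N and height (world z) of carrier below 0.006 m).
It fails at once if the carrier is tipped by more than 0.3 rad (angle between carrier's own z axis and vertical above 0.3 rad).
It fails at once if the yellow-clip plate is moved by more than 20 mm (distance of plate_yellow from where it was at the start of the episode above 0.02 m).
It fails at once if a bystander is moved by more than 30 mm or tipped over (distance of any of amber_jar, beaker, wash_bottle, vial_box, notebook from where it was at the start of the episode above 0.03 m or angle between any of amber_jar, beaker, wash_bottle, vial_box, notebook's own z axis and vertical above 0.5 rad).
It also fails if it takes over 48 s, if anything falls off the work surface, if the arm or the gripper's body presses on something with over 40 N, if the wrist force passes 120 N, or if a joint passes its speed limit or range.

### The arm

A 6-joint arm with a two-finger parallel gripper is mounted at the origin on the work surface. World frame = base frame: x ahead of the robot, y to its left, z up, the work surface at z = 0. Lengths are in m, angles in rad, forces in N, time in s.
With the tool pointing down it reaches from about 0.3 to 0.825 m from the base axis. Payload 5.4 kg.
Tool frame: the origin (TCP) lies at the very end of the fingers, on their centre line; the grasp point (between the pads) lies 19 mm behind it; z points along the fingers, y is the line along which they close (so a half turn about z gives the same grasp; the last joint's range is limited). The gripper opens to 92 mm and grips with 3 to 60 N. Pads are 20 mm wide; open, the fingers measure 128 mm over their backs; the gripper's body (75 mm by 189 mm) begins 69 mm behind the grasp point.
Start: joints at [0.958, 0.158, 1.597, -0, 1.386, -0.21], TCP at [0.225, 0.529, 0.215] pointing down, gripper open.
Joint ranges: [-2.91, 2.91], [-0.94, 2.29], [0.18, 2.7], [-1.29, 4.43], [0.17, 2.64], [-3, 3]. Speed limits (rad/s): [2.57, 2.57, 3.14, 3.14, 3.14, 3.14].

### API

Orientations are given as a rotation vector (axis times angle).
In Python, from workcell import bot gives the robot as it stands. Calls block until the motion is done:
- bot.goto(position, orientation): joint-space move of the TCP to a pose.
- bot.line_to(position, rot=None, max_speed=0.15): straight line of the TCP; rot=None keeps the orientation; max_speed is the mean speed in m/s.
- bot.set_joints(angles): joint-space move.
- bot.set_gripper(opening, newtons=None): opening from 0.0 (shut) to 1.0 (fully open); newtons is the grip in N (None keeps the last); returns when the fingers have stopped.
- bot.hold(seconds).
- bot.inverse_kinematics(position, orientation): joint angles nearest the present ones, or None.
- bot.read_camera(name): name is "scene" or "top" or "wrist"; returns a dict with "pixels" (480x640x3 uint8, blue, green, red), "fx", "fy", "cx", "cy" (pixels), "k1" (the pictures are not rectified: a ray, as slopes to the right and down, at radius r is drawn at 1 + k1 r^2 times it, then the intrinsics apply), "R" (3x3) and "t" (3): a world point X has camera coordinates R X + t. Camera axes: x right, y down, z forward; pixel columns grow to the right and rows downward; lengths in m; the calibration is good to about 2 mm. A picture is of the moment at which its call begins. There is no depth.
A pose or a line that the arm cannot do raises bot.MotionError and nothing moves.
- bot.job_done(): hands the job in; it is judged then, once.
Readings, each from a call of its own:
- bot.current_clock(): time.
- bot.current_joints(): joint angles.
- bot.current_joint_vel(): joint speeds.
- bot.current_effort(): joint torques, N m.
- bot.current_ee_pos(): TCP position.
- bot.current_tool_rot(): TCP orientation.
- bot.current_contact_force(): force on the tool from outside, world axes, zero at the start.
- bot.current_ft_torque(): the same for the moment, N m.
- bot.current_opening(): opening from 0.0 (shut) to 1.0 (fully open).
- bot.current_grip_force(): force on a finger pad.
Only numpy, scipy, OpenCV 4.12 (cv2) and the standard library are available. Lean on these libraries where they do the work, as an engineer would, in place of code of your own. Each camera call takes 0.05 s, during which the arm holds its last target. There are 200 camera calls.

## Working session

There is one attempt and no reset: what is moved stays moved. The work goes in short steps, each a Python script; the robot and the scene stay as the last script left them, time stands still between calls to the robot, and variables do not carry over. Pictures are saved under pics/ and viewed, at most 10 in all, crops included, and the job is handed in when it is done.

```bash
mkdir -p pics; ls; python3 - <<'E'
from workcell import bot
import cv2,pickle
d={}
for n in("scene","top"):
    c=bot.read_camera(n); d[n]=c; cv2.imwrite(f"pics/{n}0.png",c["pixels"])
    print(n,c["fx"],c["cx"],c["cy"],c["k1"],c["R"],c["t"])
pickle.dump(d,open("c0.pkl","wb"))
print(bot.current_clock())
E
```

```text
pics
scene 555.1500244023304 328.3701630459197 232.14214832974824 -0.05312510736087789 [[ 0.27813779  0.96042386 -0.01501265]
 [ 0.59559843 -0.1847046  -0.78175873]
 [-0.75359265  0.20849513 -0.62340027]] [-0.1782876  -0.25607671  1.83767936]
top 477.8310660625143 314.81171122109106 238.75127599048352 0.027157370764943813 [[ 0.0037811  -0.99999057  0.00213642]
 [-0.99037062 -0.00404037 -0.13838251]
 [ 0.13838984 -0.00159261 -0.99037655]] [0.03454131 0.56452281 1.45331026]
0.1
```

View pics/scene0.png

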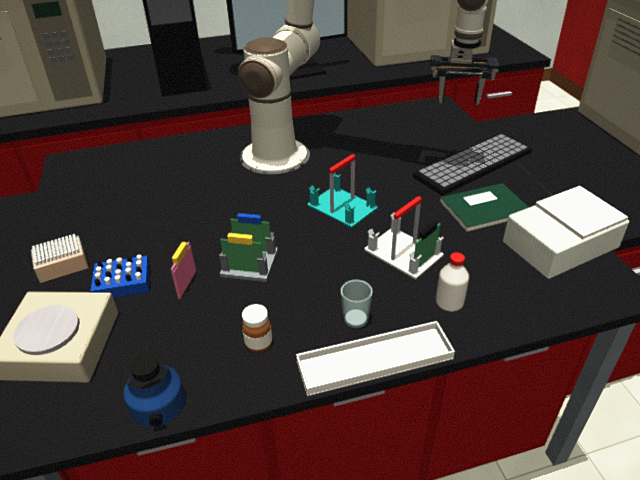

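View pics/top0.png

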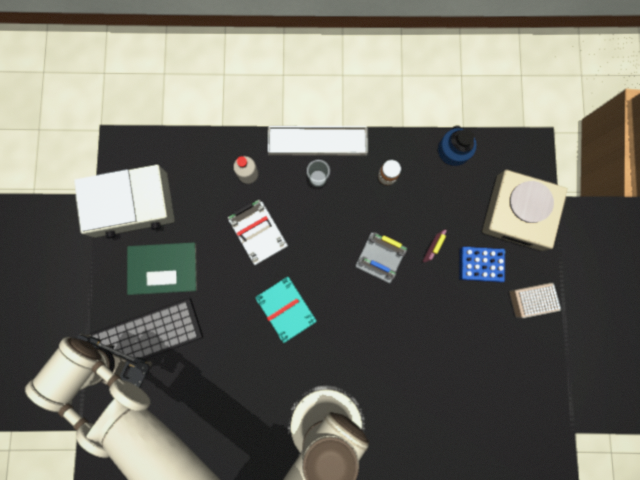

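The scene view shows the stand with the blue clip at (249,217) and the yellow clip at (240,239), and the white carrier at (405,245). In the top view, blue is at (381,267), yellow at (391,242), and the red handle runs from (239,239) to (269,221). The black clip is at (245,209), so the empty slot is on the near side, around (268,255).

```bash
cat > h.py <<'E'
import cv2,numpy as np,os
from scipy.spatial.transform import Rotation as Ro
def unproj(c,px,z):
    K=np.array([[c["fx"],0,c["cx"]],[0,c["fy"],c["cy"]],[0,0,1.]])
    u=cv2.undistortPoints(np.float64(px).reshape(-1,1,2),K,np.float64([c["k1"],0,0,0])).reshape(-1,2)
    R=np.array(c["R"]);t=np.array(c["t"]);o=-R.T@t
    d=np.c_[u,np.ones(len(u))]@R
    return (o+d*((z-o[2])/d[:,2])[:,None])[:,:2]
def proj(c,X):
    K=np.array([[c["fx"],0,c["cx"]],[0,c["fy"],c["cy"]],[0,0,1.]])
    return cv2.projectPoints(np.float64(X).reshape(-1,1,3),cv2.Rodrigues(np.array(c["R"]))[0],np.float64(c["t"]),K,np.float64([c["k1"],0,0,0]))[0].reshape(-1,2)
def mask(c,lo,hi,roi=None):
    m=cv2.inRange(cv2.cvtColor(c["pixels"],cv2.COLOR_BGR2HSV),np.array(lo),np.array(hi))
    if roi:
        r=np.zeros_like(m);x0,y0,x1,y1=roi;r[y0:y1,x0:x1]=1;m=m*r
    return m
def rect(c,m,z):
    """biggest blob -> min area rectangle on plane z: centre, long side, short side, yaw of long axis"""
    n,l,s,_=cv2.connectedComponentsWithStats(m)
    i=1+np.argmax(s[1:,4]); cs,_=cv2.findContours((l==i).astype(np.uint8),cv2.RETR_EXTERNAL,cv2.CHAIN_APPROX_NONE)
    P=unproj(c,max(cs,key=len).reshape(-1,2),z)
    b=cv2.boxPoints(cv2.minAreaRect(np.float32(P*1000)))/1000
    e1,e2=b[1]-b[0],b[2]-b[1]
    if np.linalg.norm(e1)<np.linalg.norm(e2): e1,e2=e2,e1
    return b.mean(0),np.linalg.norm(e1),np.linalg.norm(e2),np.arctan2(e1[1],e1[0])%np.pi
def down(yaw):
    """tool pointing down with its y axis at this world yaw"""
    y=np.array([np.cos(yaw),np.sin(yaw),0]);z=np.array([0,0,-1.])
    return Ro.from_matrix(np.c_[np.cross(y,z),y,z]).as_rotvec()
E
python3 - <<'E'
from h import *; import pickle
d=pickle.load(open("c0.pkl","rb")); c=d["top"]
B=([100,120,60],[125,255,255]);Rd=([0,130,80],[6,255,255]);Y=([22,120,100],[35,255,255])
print("blue",rect(c,mask(c,*B,(350,250,405,285)),.124))
print("yel",rect(c,mask(c,*Y,(365,225,410,255)),.124))
print("red",rect(c,mask(c,*Rd,(225,205,285,250)),.153))
print("white",rect(c,mask(c,[0,0,120],[179,60,255],(222,190,295,270)),.02))
from workcell import bot
w=bot.read_camera("wrist");print(w["fx"],w["k1"]);R=Ro.from_rotvec(bot.current_tool_rot()).as_matrix()
C=-np.array(w["R"]).T@w["t"];print("cam in tool",R.T@(C-bot.current_ee_pos()),R.T@np.array(w["R"]).T, R)
E
```

```text
blue (array([ 0.47268775, -0.15287344], dtype=float32), np.float32(0.058295943), np.float32(0.011868628), np.float32(1.1069274))
yel (array([ 0.54590803, -0.1874851 ], dtype=float32), np.float32(0.061342727), np.float32(0.01738976), np.float32(1.1031257))
red (array([0.58665836, 0.21871865], dtype=float32), np.float32(0.09422418), np.float32(0.008773911), np.float32(2.1052372))
white (array([0.58991563, 0.21977523], dtype=float32), np.float32(0.17674421), np.float32(0.12334704), np.float32(0.53751075))
364.79220413415044 -0.06088260550714914
cam in tool [ 7.18191967e-02  1.18607942e-04 -1.69998212e-01] [[-6.79122722e-04 -9.67905477e-01 -2.51313603e-01]
 [ 9.99999488e-01 -4.68851820e-04 -8.96561618e-04]
 [ 7.49958061e-04 -2.51314083e-01  9.67905300e-01]] [[-9.19974287e-01  3.91977690e-01 -8.95817760e-04]
 [ 3.91978557e-01  9.19973557e-01 -1.21043141e-03]
 [ 3.49666544e-04 -1.46470712e-03 -9.99998866e-01]]
```

```bash
python3 - <<'E'
from h import *; from workcell import bot
b=[.4727,-.1529];s=[.531,.186];h=[.5867,.2187]
for k in (0,np.pi):
    for n,p,y,zs in(("blue",b,-.464,(.09,.2,.3)),("slot",s,.534,(.09,.3)),("handle",h,.534,(.126,.226,.25))):
        print(n,[np.round(q,2) if (q:=bot.inverse_kinematics([*p,z],down(y+k))) is not None else None for z in zs])
q=bot.current_joints()
print(q)
bot.line_to([.30,.45,.36],max_speed=.25)
E
```

```text
blue [array([-0.56,  0.09,  1.93, -0.  ,  1.12, -0.09]), array([-0.56, -0.04,  1.83, -0.  ,  1.35, -0.09]), array([-0.56, -0.09,  1.69, -0.  ,  1.55, -0.09])]
slot [array([ 0.12,  0.26,  1.74, -0.  ,  1.14, -0.41]), array([ 0.12,  0.08,  1.51, -0.  ,  1.55, -0.41])]
handle [array([ 0.16,  0.36,  1.53, -0.  ,  1.25, -0.37]), array([ 0.16,  0.28,  1.43, -0.  ,  1.43, -0.37]), array([ 0.16,  0.27,  1.4 , -0.  ,  1.47, -0.37])]
blue [None, None, None]
slot [array([ 0.12,  0.26,  1.74, -0.  ,  1.14,  2.73]), array([ 0.12,  0.08,  1.51, -0.  ,  1.55,  2.73])]
handle [array([ 0.16,  0.36,  1.53, -0.  ,  1.25,  2.77]), array([ 0.16,  0.28,  1.43, -0.  ,  1.43,  2.77]), array([ 0.16,  0.27,  1.4 , -0.  ,  1.47,  2.77])]
[ 9.57898397e-01  1.58910197e-01  1.59794161e+00  3.71061315e-05
  1.38624627e+00 -2.10123721e-01]
```

```bash
python3 - <<'E'
from h import *; from workcell import bot; import pickle
bot.set_gripper(.45)
bot.goto([.56,.203,.33],down(.534)); bot.hold(.2)
c=bot.read_camera("wrist"); pickle.dump(c,open("wc.pkl","wb")); cv2.imwrite("pics/wc.png",c["pixels"])
bot.goto([.4727,-.1529,.26],down(-.464)); bot.hold(.2)
c=bot.read_camera("wrist"); pickle.dump(c,open("wb.pkl","wb")); cv2.imwrite("pics/wb.png",c["pixels"])
print(bot.current_clock(),bot.current_ee_pos())
E
```

```text
5.125 [ 0.47306992 -0.15235201  0.26014084]
```

View pics/wc.png

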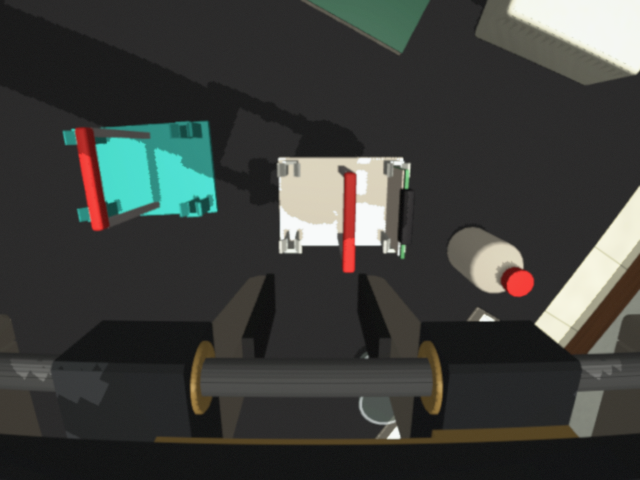

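View pics/wb.png

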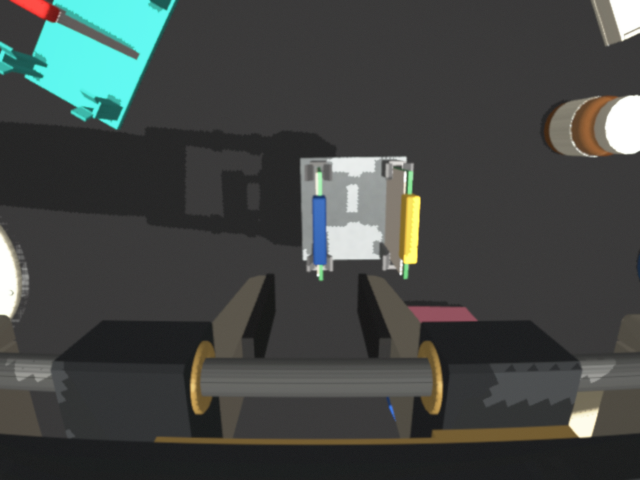

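In the wrist views the handle runs (349,168)–(349,272), the white base spans columns 279–405, and the empty slot lies between the guides at (289,165) and (290,243). The blue clip spans rows 195–265 at column 320, and the yellow clip is at (411,228). The arrangement matches the top view.

```bash
python3 - <<'E'
from h import *; import pickle
b=pickle.load(open("wb.pkl","rb"));w=pickle.load(open("wc.pkl","rb"))
print("blue",rect(b,mask(b,[105,120,40],[125,255,255],(290,170,350,285)),.124))
print("yel",rect(b,mask(b,[22,120,60],[35,255,255],(380,170,430,285)),.124))
r=rect(w,mask(w,[0,130,80],[6,255,255],(330,150,370,290)),.153);print("red",r)
m=mask(w,[0,0,110],[179,80,255],(270,150,385,262))
# base left/front corners and empty slot guides predicted
ct,l,s,y=r; x=np.array([np.sin(y),-np.cos(y)]);yy=np.array([np.cos(y),np.sin(y)])
print("x",x)
for a,bb,z in((-.0825,.06,.008),(-.0825,-.06,.008),(0.0825,.06,.008)):
    print(proj(w,[*(ct+a*x+bb*yy),z]).round(1))
print("base corners",unproj(w,[(279,157),(279,247)],.008))
im=w["pixels"].copy()
for a in(-.065,):
  for sx in(-.0045,.0045):
    for z,col in((.008,(0,0,255)),(.063,(255,0,255))):
      p=proj(w,[[*(ct+(a+sx)*x+t*yy),z] for t in(-.053,.053)])
      cv2.line(im,*[tuple(int(round(v*8)) for v in q) for q in p],col,1,shift=3)
p=proj(w,[[*(ct+u*.0825*x+v*.06*yy),.008] for u,v in((1,1),(1,-1),(-1,-1),(-1,1))])
cv2.polylines(im,[np.int32(p*8)],True,(255,0,0),1,shift=3)
cv2.imwrite("pics/ov.png",cv2.resize(im[140:290,240:440],None,fx=4,fy=4,interpolation=cv2.INTER_NEAREST))
E
```

```text
blue (array([ 0.47497225, -0.15260936], dtype=float32), np.float32(0.06006007), np.float32(0.011398866), np.float32(1.1057587))
yel (array([ 0.54504615, -0.18611431], dtype=float32), np.float32(0.061240923), np.float32(0.016212666), np.float32(1.1237583))
red (array([0.5865593 , 0.21925871], dtype=float32), np.float32(0.09934754), np.float32(0.01306837), np.float32(2.1245255))
x [0.85056937 0.5258629 ]
[[276.8 158. ]]
[[280.6 245.7]]
[[401.5 155.9]]
base corners [[0.48671479 0.22953678]
 [0.54698741 0.12201941]]
```

View pics/ov.png

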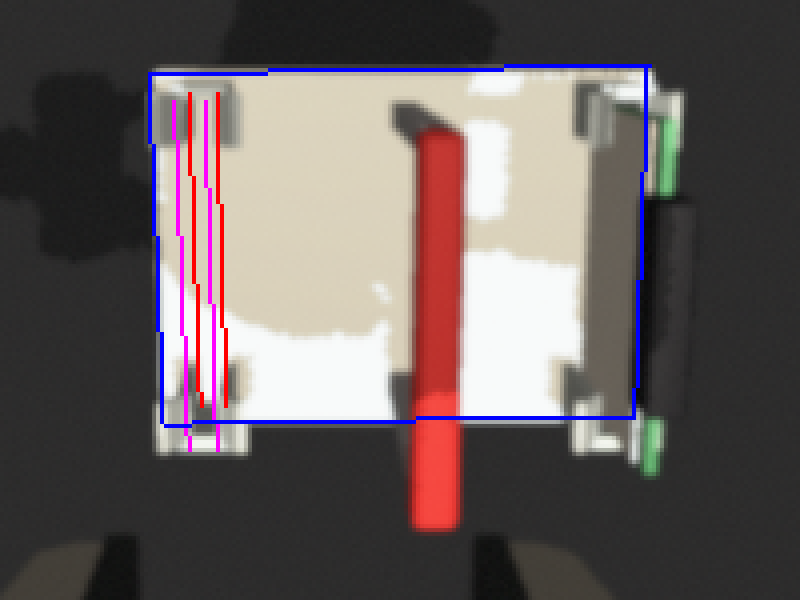

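The overlay shows the base outline matching, while the true slot mouth centres are at overlay (199,85) and (203,452). That means the yaw is about 2.10 rad and the slot is 1 mm further along +x. Now I'll grasp the blue clip and lift.

```bash
python3 - <<'E'
from h import *; from workcell import bot; import pickle
P=[.4745,-.1527]; o=down(1.106-np.pi/2)
bot.goto([*P,.17],o); bot.line_to([*P,.097],max_speed=.08); print(bot.current_contact_force())
bot.set_gripper(0,25); print(bot.current_opening()*92,bot.current_grip_force(),bot.current_contact_force())
bot.line_to([*P,.285],max_speed=.09); print(bot.current_opening()*92,bot.current_contact_force())
S=[.5314,.1870]
bot.goto([*S,.285],down(2.10-np.pi/2)); bot.hold(.3)
c=bot.read_camera("wrist"); cv2.imwrite("pics/wp.png",c["pixels"]); pickle.dump(c,open("wp.pkl","wb"))
s=bot.read_camera("scene"); cv2.imwrite("pics/sp.png",s["pixels"])
print(bot.current_clock(),bot.current_ee_pos(),bot.current_contact_force(),bot.current_opening()*92)
E
```

```text
[ 0.67176103 -0.49432728 -0.33599836]
11.998970587242482 24.981655776500702 [-0.00430499  0.37401697  0.95599221]
11.865747278582628 [ 0.79161842  0.24934407 -1.10669044]
11.125 [0.53151284 0.18658489 0.28501797] [ 0.27695616  1.17982229 -1.78960164] 11.673964122823843
```

View pics/wp.png

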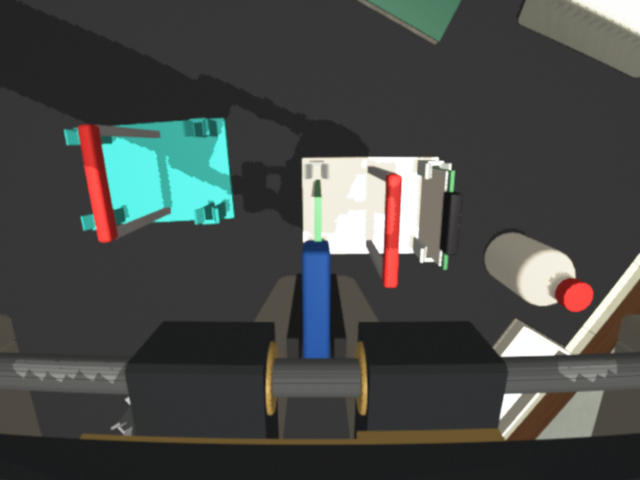

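The plate is in hand: the clip's far end is at (316,242) and the glass at (318,185). The slot's far guide is at (316,168) and the base's left edge at column 303. Next I'll check the plate against the slot numerically, then lower.

```bash
python3 - <<'E'
from h import *; from workcell import bot; import pickle
c=pickle.load(open("wp.pkl","rb"))
yaw=2.10;x=np.array([np.sin(yaw),-np.cos(yaw)]);y=np.array([np.cos(yaw),np.sin(yaw)]);S=np.array([.5314,.1870])
f=lambda px,z:((lambda d:(d@x*1000,d@y*1000))(unproj(c,px,z)-S))
# plate: clip top far edge and glass far top corner
zt=.285+.019-.003-.101+.112
print("clip far corners",f([(303,242),(329,242)],zt))
print("glass far end",f([(314,181),(321,181)],zt-.017))
print("base TL, BL (expect -17.5,+-60)",f([(302,158),(303,255)],.008))
print("predicted far mouth centre px",proj(c,[[*(S+.053*y),.063]]))
cv2.imwrite("pics/wpc.png",cv2.resize(c["pixels"][145:295,280:480],None,fx=4,fy=4,interpolation=cv2.INTER_NEAREST))
E
```

```text
clip far corners (array([-6.19150882,  4.3547969 ]), array([33.55190175, 33.53168484]))
glass far end (array([-1.75028314,  1.29855157]), array([56.56320233, 56.55736267]))
base TL, BL (expect -17.5,+-60) (array([-17.79447767, -17.88159405]), array([ 58.28376251, -62.99703462]))
predicted far mouth centre px [[316.9408429  164.56527831]]
```

View pics/wpc.png

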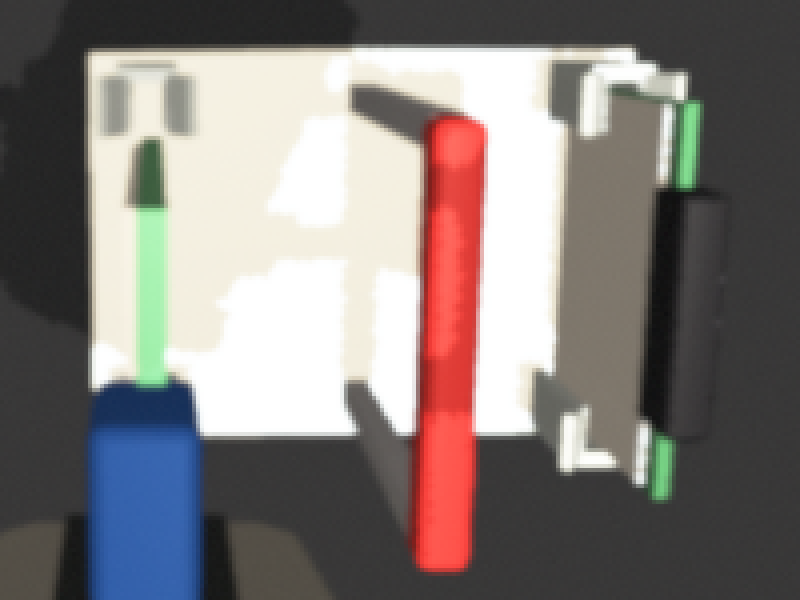

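```bash
python3 - <<'E'
from h import *; import pickle
c=pickle.load(open("wp.pkl","rb"))
yaw=2.10;x=np.array([np.sin(yaw),-np.cos(yaw)]);y=np.array([np.cos(yaw),np.sin(yaw)]);S=np.array([.5314,.1870])
f=lambda px,z:((lambda d:(d@x*1000,d@y*1000))(unproj(c,px,z)-S))
zt=.285+.019-.003-.101+.112
print("clip top far",f([(302.6,252),(330,252)],zt), "glass",f([(314,196.7),(321.4,196.7)],zt-.017))
print("base",f([(301.7,157.2),(302.7,254)],.008))
print("far mouth outer end, expect y~+56..60", f([(310,161.2),(324,161.2)],.063), f([(306,178.5)],.008))
print("handle ends, expect +-50",f([(394,174.5),(390,287.3)],.153))
E
```

```text
clip top far (array([-6.40171608,  4.79295787]), array([29.32956034, 29.30822449])) glass (array([-1.77307599,  1.48259186]), array([49.70225271, 49.69604151]))
base (array([-18.14410061, -18.25019799]), array([ 59.22572032, -61.66291559]))
far mouth outer end, expect y~+56..60 (array([-7.30716505,  7.44198981]), array([56.50761012, 56.47883951])) (array([-13.19949124]), array([33.86476143]))
handle ends, expect +-50 (array([63.03987319, 64.53390734]), array([ 49.1377514 , -49.67074365]))
```

Plate and slot agree within 1 mm, so I'll lower now while watching the force.

```bash
python3 - <<'E'
from h import *; from workcell import bot
S=[.5312,.1869]
bot.line_to([*S,.165],max_speed=.1); bot.hold(.2)
f0=np.array(bot.current_contact_force()); print(f0)
for z in (.14,.125,.115,.105,.1,.097,.095,.094,.093,.0925):
    bot.line_to([*S,z],max_speed=.04); bot.hold(.1)
    f=np.array(bot.current_contact_force())-f0; print(z,bot.current_ee_pos()[2].round(4),f.round(2))
    if abs(f[:2]).max()>6 or f[2]>3: break
print(bot.current_clock())
E
```

```text
[-0.10796899  0.44907698 -1.42559501]
0.14 0.1404 [ 0.59 -1.25  0.57]
0.125 0.1252 [ 0.18 -0.93  0.74]
0.115 0.115 [ 0.1  -0.47  1.4 ]
0.105 0.105 [-0.11 -0.9   0.35]
0.1 0.1 [ 0.31 -0.87 -0.24]
0.097 0.097 [ 0.63 -0.33  1.3 ]
0.095 0.095 [ 0.63 -0.85  0.02]
0.094 0.094 [-0.73 -0.19  1.73]
0.093 0.0932 [ 1.27 -0.18  1.55]
0.0925 0.0932 [-0.52  0.5   6.54]
17.3
```

Contact came exactly at the expected seated height. I'll release, back off and check.

```bash
python3 - <<'E'
from h import *; from workcell import bot; import pickle
S=[.5312,.1869]
bot.line_to([*S,.0932],max_speed=.04)
bot.set_gripper(.35); bot.hold(.2)
bot.line_to([*S,.16],max_speed=.06)
bot.line_to([*S,.26],max_speed=.15)
bot.goto([.5875,.2195,.33],down(2.10-np.pi/2)); bot.hold(.3)
c=bot.read_camera("wrist"); pickle.dump(c,open("wl.pkl","wb"))
r=rect(c,mask(c,[0,130,80],[6,255,255],(200,100,420,290)),.153); print("red",r)
print("blue",rect(c,mask(c,[105,120,40],[125,255,255],(200,100,420,290)),.120))
s=bot.read_camera("scene")
im=np.hstack([cv2.resize(c["pixels"][130:280,230:430],None,fx=2,fy=2),cv2.resize(s["pixels"][180:280,330:463],(400,300))])
cv2.imwrite("pics/wl.png",im); print(bot.current_clock())
E
```

```text
red (array([0.587803 , 0.2195628], dtype=float32), np.float32(0.09873153), np.float32(0.012994816), np.float32(2.0998845))
blue (array([0.53099895, 0.18804482], dtype=float32), np.float32(0.061149202), np.float32(0.014455817), np.float32(2.1003113))
21.1833
```

View pics/wl.png

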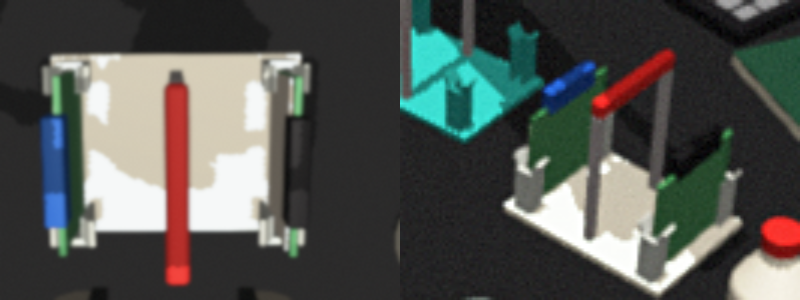

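Both plates are seated symmetrically: the blue clip is at (54,172) and the black at (298,172) in the left crop, with the handle at (177,180) and yaw 2.100. Now I'll grip the handle and lift.

```bash
python3 - <<'E'
from h import *; from workcell import bot; import pickle
H=[.5876,.2196]
bot.line_to([*H,.19],max_speed=.12); bot.line_to([*H,.126],max_speed=.06); print(bot.current_contact_force())
bot.set_gripper(0,55); bot.hold(.2); print(bot.current_opening()*92,bot.current_grip_force(),bot.current_contact_force())
bot.line_to([*H,.136],max_speed=.02); bot.hold(.2); print(bot.current_contact_force(),bot.current_ft_torque())
bot.line_to([*H,.226],max_speed=.04); bot.hold(.8)
print(bot.current_ee_pos(),bot.current_contact_force(),bot.current_opening()*92,bot.current_grip_force())
c=bot.read_camera("wrist");s=bot.read_camera("scene");pickle.dump((c,s),open("e.pkl","wb"))
im=np.hstack([cv2.resize(c["pixels"][130:430,120:520],(400,300)),cv2.resize(s["pixels"][130:280,320:520],(400,300))])
cv2.imwrite("pics/end.png",im); print(bot.current_clock())
E
```

```text
[-0.09427965  0.99589918 -0.3528029 ]
11.528228513841093 55.00797986984253 [ 2.87556363  0.58819868 -0.56866485]
[ 0.74869643  0.22418437 -6.89184738] [-0.06157007  0.04477608  0.04140555]
[0.58761093 0.21957408 0.22603287] [ 0.16876683  0.29696706 -7.67631546] 11.279762783210789 54.99339759349823
28.5083
```

View pics/end.png

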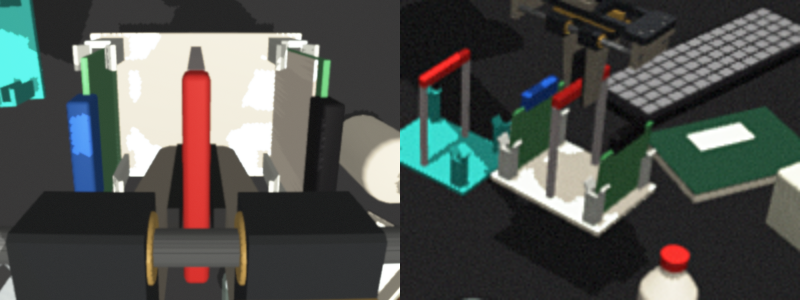

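The carrier hangs level, clear of the bench, with both plates seated (blue at (83,140) and black at (325,145) in the left crop). The fingers touch only the handle.

```bash
python3 -c "
from workcell import bot
print(bot.job_done())"
```

```text
the job is handed in; nothing more can be done
None
```

I seated the blue-clip plate in the carrier's empty slot and let go of it, then lifted the loaded carrier 10 cm by its red handle. The job was handed in at about 28.5 s with the carrier still held level; no verdict came back.

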